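# Put the cream filler's dosing head back together

### The arm

A 7-joint arm with a two-finger parallel gripper is mounted at the origin on the work surface. World frame = base frame: x ahead of the robot, y to its left, z up, the work surface at z = 0. Lengths are in mm, angles in rad, forces in N, time in s.
With the tool pointing down it reaches from about 400 to 875 mm from the base axis. Payload 4.4 kg.
Tool frame: the origin (TCP) lies at the very end of the fingers, on their centre line; the grasp point (between the pads) lies 19 mm behind it; z points along the fingers, y is the direction in which the jaws open and shut (so a half turn about z gives the same grasp; the last joint's range is limited). The gripper opens to 85 mm and grips with 20 to 120 N. Pads are 22 mm wide; open, the fingers measure 114 mm over their backs; the gripper's body (76 mm by 85 mm) begins 54 mm behind the grasp point. The pads swing forward as they close: fully open they stand 13 mm farther back than shut.
Start: joints at [-0.066, 0.628, 0.038, 1.517, -0.027, 0.996, -0.02], TCP at [650.014, 0.027, 231.313] pointing down, gripper open.
Joint ranges: [-3.06, 3.06], [-0.37, 2.12], [-1.25, 1.32], [0.18, 2.47], [-1.1, 4.24], [0.23, 1.98], [-2.94, 2.94]. Speed limits (rad/s): [2.57, 2.57, 3.14, 3.14, 3.14, 3.14, 3.14].

### API

Orientations are given as [roll, pitch, yaw] about the fixed x, y, z axes, in that order (R = Rz(yaw) Ry(pitch) Rx(roll)).
In Python, from cell import ctrl gives the robot as it stands. The module is installed in compiled form; this text tells all that it offers.
- The arm moves only by the shell command python3 -m jog 'ROWS'. ROWS is text: rows parted by semicolons, each of 7 numbers parted by spaces: the shift along the tool's x, y, z in mm, then the turn, a rotation vector about the tool's x, y, z in degrees, then the opening, from -1 (shut) to 1 (fully open). In form: x y z wx wy wz claw; .... A call has 1 to 8 rows; each row is the pose to reach, as a shift and turn from the pose commanded when the call began, along the tool's axes at that moment; what a row does not reach only later rows make up. A row lasts 1/8 s, in which the tool goes at most 62.5 mm and 10.7 degrees, less where a joint would pass 70% of its speed; a pose out of reach is approached as far as the arm can. A call with a gripper value outside its range is refused whole. The fingers move at their own pace and stop on an object; the grip force is fixed at half the most. Time passes only in rows, so rows that repeat a pose let the fingers close. It gives the time, the measured TCP pose, the force and the opening at its end, in the units of the state.
- ctrl.read_state(): the state, without advancing time (a new reading comes with each control period).
- ctrl.get_image(name): name is "scene" or "side" or "wrist"; returns a dict with "image" (420x560x3 uint8, red, green, blue), "z_map" (420x560 float32, mm along the optical axis (not along the pixel's ray), 0 where there is no reading), "vertical_fov" (degrees; the focal length in pixels is half the picture's height over the tangent of half this angle, whatever the lens; pixels are square), "cx", "cy" (the principal point, pixels), "extrinsics" (4x4, takes a point from world to camera coordinates); the wrist camera has in their place "hand_eye" (4x4, takes a point from camera to tool coordinates, whose origin is the TCP and whose axes are the flange's). Camera axes: x right, y down, z forward; pixel columns grow to the right and rows downward; lengths in mm; the calibration is good to about 2 mm. A picture is of the moment at which its call begins: read the wrist's pose just before it.
- ctrl.finish_job(): hands the job in, once; it reports no verdict.
The state is a dict: "clock": time; "qpos": joint angles; "qd": joint speeds; "tau": joint torques, N m; "eef_pos": TCP position; "tool_rot": TCP orientation; "force": force on the tool from outside, world axes, zero at the start; "torque": the same for the moment, N m; "width": finger opening in mm.
Only numpy, scipy, OpenCV 4.12 (cv2) and the standard library are available. Lean on these libraries where they do the work, as an engineer would, in place of code of your own. Each camera call takes 0.05 s, during which the arm holds its last target.

### The job

Put the cream filler's washed dosing head back together: drop the loose plunger, piston down, fully home into the one cylinder of the graded row that fits its piston, and thread each of the two loose return springs over the stem it fits (the narrow one over that plunger's stem, the wide one over the thick bare stem already in the head) until it stands right down on the collar, twisting it a little if the coils catch. Leave the other things on the bench where they are.

Things in the scene. Friction and masses are not known exactly. Their poses are not given: they have to be found in the camera images.
- head: Dosing head, fixed on the bench: white block 66 (x) by 262 (y) mm on two steel feet, flat top face 85 mm above the bench, feed pipe along its far side (to x 58 mm, 66 mm high). Origin on the bench under its middle, z up. Five cylinders in a row along y, 46 mm apart, growing towards +y: 15, 20, 25, 30, 35 mm. The 1st holds a finished plunger, the 4th one with a bare stem, both fixed; the others are empty.
- bore20 (a point): Centre of the mouth of the empty 20 mm cylinder, second in the row, on the top face.
- bore25 (a point): Centre of the mouth, on the top face, of the empty 25 mm cylinder, third (middle) in the row: the one that fits the loose plunger. Like the other empty ones it is 34 mm deep, bevelled 2 mm at the mouth and bored 1.2 mm wider than its nominal piston.
- bore35 (a point): Centre of the mouth of the empty 35 mm cylinder, fifth in the row, on the top face.
- stem15 (a point): On the axis of the finished plunger, first in the row, at its collar's top, 89 mm above the bench; its 12 mm stem stands 70 mm above this point with its spring (21 mm wide) on.
- stem30 (a point): On the axis of the thick bare stem, fourth in the row, at its collar's top (collar 38 mm wide, 89 mm above the bench). The stem is 18 mm in diameter and stands 70 mm above this point, its last 4 mm bevelled to 13 mm; a clip groove 4 mm wide and 1.5 mm deep lies 8 to 12 mm below its end.
- plunger: Loose steel plunger, about 0.19 kg, upright on its piston on the bench, 100 mm tall. Origin at the centre of its underside, z up the stem. From below: piston 25 mm in diameter, 26 mm tall, foot bevelled 2 mm; collar 34 mm wide, 4 mm thick, which comes to rest on the block's top; stem 12 mm in diameter, 70 mm tall, last 4 mm bevelled to 7 mm, clip groove like the thick stem's.
- spring_narrow: Narrow loose return spring of 3 mm steel wire, upright on the bench: 21 mm outside, 15 mm inside, 56 mm tall, closed flat ends, about 10 mm from coil to coil, too stiff to give in the hand. Origin at the centre of its lower end, z along it. Fits the 12 mm stem with about 1.1 mm to spare all round.
- spring_wide: The wide loose return spring, as the narrow one but 28 mm outside, 21 mm inside, 58 mm tall. Origin at the centre of its lower end, z along it. Fits the 18 mm stem with about 1.3 mm to spare all round.
- narrow_mid (a point): Middle of the narrow spring, on its axis, 28 mm from either end.
- wide_mid (a point): Middle of the wide spring, on its axis, 29 mm from either end.
- dredger: Bystander: aluminium sugar dredger, 62 mm wide, 84 mm tall, upright; origin under its middle.
- nozzle: Bystander: steel piping nozzle, a cone 34 mm wide and 52 mm tall, wide end down; origin under its middle.
- jar: Bystander: small closed glass jar, 56 mm wide, 75 mm tall, upright; origin under its middle.
- cutter: Bystander: round steel pastry cutter with a knob on top, 58 mm wide, 56 mm tall; origin under its middle.
- tart_tin: Bystander: small dark steel tartlet tin, 58 mm wide, 20 mm tall, mouth up; origin under its middle.
- egg_cup: Bystander: white ceramic egg cup, 48 mm wide, 62 mm tall, upright; origin under its middle.
- brush: Bystander: pastry brush lying along its x, 200 mm long, 42 mm wide, 20 mm high; origin under its middle.
- scraper: Bystander: bench scraper lying flat, 130 mm along its y, 85 mm along x, 20 mm high; origin under its wooden handle.
Not all that is in view belongs to the job. What is shaped like the plunger but yellow is not meant.

How it is judged (in metres and radians):
At the end, for the whole second after the job is handed in: Plunger upright in the 25 mm cylinder (axis to 3 mm, 0.06 rad), collar on the block to 2.5 mm; narrow spring on its stem (5 mm), wide spring on the thick stem (4 mm), each standing on its collar to 3 mm, upright to 0.08 rad; all at rest, bystanders in place (25 mm) (horizontal distance between plunger and bore25 below 0.003 m and z of plunger in the frame of head between 0.056 and 0.0615 m and angle between plunger's own z axis and vertical below 0.06 rad and horizontal distance between narrow_mid and plunger below 0.005 m and z of narrow_mid in the frame of plunger between 0.055 and 0.061 m and angle between the z axis of each of spring_narrow, spring_wide and the z axis of head, either way round below 0.08 rad and horizontal distance between wide_mid and stem30 below 0.004 m and z of wide_mid in the frame of head between 0.115 and 0.121 m and linear speed of each of plunger, spring_narrow, spring_wide below 0.02 m/s); the robot touches nothing.
It fails at once if a bystander is pushed more than 25 mm from its place (distance of any of dredger, nozzle, jar, cutter, tart_tin, egg_cup, brush, scraper from where it was at the start of the episode above 0.025 m).
It fails at once if a standing bystander is knocked over (angle between any of dredger, nozzle, jar, cutter, tart_tin, egg_cup's own z axis and vertical above 0.5 rad).
It also fails if it takes over 72 s, if anything falls off the work surface, if the arm or the gripper's body presses on something with over 40 N, if the wrist force passes 120 N, or if a joint passes its speed limit or range.

## Working session

There is one attempt and no reset: what is moved stays moved. The work goes in short steps, Python scripts to look and compute and a shell command to move; the robot and the scene stay as the last step left them, time stands still between calls to the robot, and variables do not carry over. Pictures are saved under pics/ and viewed, and the job is handed in when it is done.

```bash
mkdir -p pics; ls; cat > h.py <<'E'
import numpy as np, cv2
from cell import ctrl
def cam(n):
    s=ctrl.read_state(); d=ctrl.get_image(n); d['state']=s
    f=d['image'].shape[0]/2/np.tan(np.radians(d['vertical_fov'])/2); d['f']=f
    return d
def save(d,n,crop=None,scale=1):
    im=d['image'][:,:,::-1]
    if crop: u0,v0,u1,v1=crop; im=im[v0:v1,u0:u1]
    if scale!=1: im=cv2.resize(im,None,fx=scale,fy=scale,interpolation=cv2.INTER_CUBIC)
    cv2.imwrite('pics/'+n+'.png',im)
def world(d):
    z=d['z_map'].astype(float); h,w=z.shape
    u,v=np.meshgrid(np.arange(w),np.arange(h))
    P=np.stack([(u-d['cx'])/d['f']*z,(v-d['cy'])/d['f']*z,z,np.ones_like(z)],-1)
    if 'extrinsics' in d: T=np.linalg.inv(np.array(d['extrinsics']))
    else:
        from scipy.spatial.transform import Rotation as R
        s=d['state'];T=np.eye(4);r=np.array(s['tool_rot'])
        T[:3,:3]=r if r.shape==(3,3) else R.from_euler('xyz',r).as_matrix()
        T[:3,3]=s['eef_pos'];T=T@np.array(d['hand_eye'])
    W=(P@T.T)[...,:3]; W[z==0]=np.nan
    return W
E
python3 - <<'E'
from h import *
print(ctrl.read_state())
for n in ['scene','side','wrist']:
    d=cam(n); save(d,n+'0'); print(n,d['vertical_fov'],d['cx'],d['cy'],d.get('extrinsics',d.get('hand_eye')))
    np.savez('/tmp/'+n+'0.npz',W=world(d),im=d['image'])
E
```

```text
pics
{'clock': 0.0, 'qpos': array([-0.06580041,  0.62935391,  0.03842666,  1.51838747, -0.02700457,
        0.99626397, -0.01999439]), 'qd': array([ 1.83655579e-04, -1.51918764e-03,  2.05503362e-03, -9.96338159e-05,
       -1.21814630e-03, -1.89070177e-03, -4.70804947e-04]), 'tau': array([-1.11932164e-03, -5.63405585e+01,  1.22606792e+00, -1.93450052e+01,
        1.09587883e-02,  1.05136272e-02, -8.84369996e-06]), 'eef_pos': array([6.49374733e+02, 3.91613776e-02, 2.30377522e+02]), 'tool_rot': array([-3.13969749e+00,  1.28301375e-05,  1.57081181e+00]), 'force': array([ 0.68702023,  0.5641463 , -0.02060734]), 'torque': array([ 0.0441922 ,  0.009909  , -0.01481739]), 'width': 85.42439881980007}
scene 45.567501269500646 281.4671881687128 212.60695424269773 [[ 8.29137860e-01  5.58914606e-01  1.20363333e-02 -4.42025565e+02]
 [ 3.24878743e-01 -4.64205787e-01 -8.23994411e-01 -6.02163949e+01]
 [-4.54955176e-01  6.87115311e-01 -5.66470067e-01  1.99494022e+03]
 [ 0.00000000e+00  0.00000000e+00  0.00000000e+00  1.00000000e+00]]
side 46.25762448847554 286.95493112009603 208.7058214915425 [[ 8.22857157e-01 -5.68226826e-01  4.93690497e-03 -4.08626511e+02]
 [-3.38264457e-01 -4.96789428e-01 -7.99235523e-01  2.45201219e+02]
 [ 4.56599667e-01  6.55986691e-01 -6.00997675e-01  1.10836618e+03]
 [ 0.00000000e+00  0.00000000e+00  0.00000000e+00  1.00000000e+00]]
wrist 59.99786443242869 275.4916115711478 205.08325928271503 [[ 4.95982694e-04 -9.56117006e-01 -2.92984684e-01  7.54259675e+01]
 [ 9.99999809e-01  5.81878114e-04 -2.06020874e-04  3.78368142e-01]
 [ 3.67461436e-04 -2.92984526e-01  9.56117112e-01 -1.43776771e+02]
 [ 0.00000000e+00  0.00000000e+00  0.00000000e+00  1.00000000e+00]]
```

View pics/scene0.png

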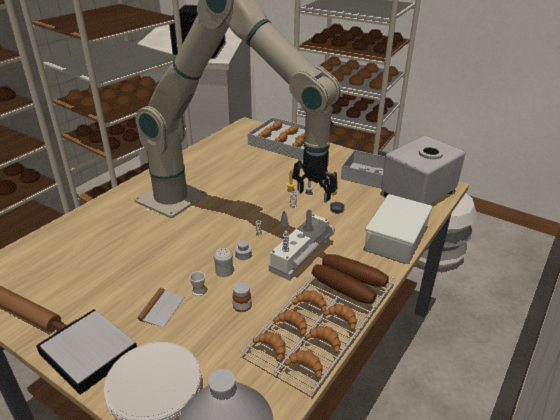

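View pics/side0.png

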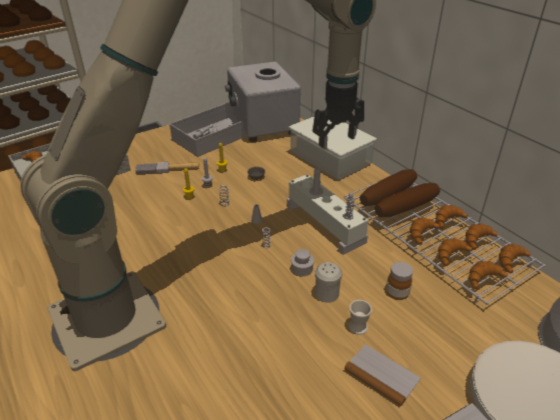

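View pics/wrist0.png

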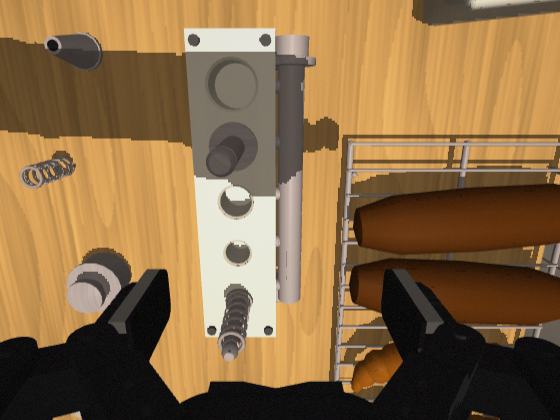

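Seen so far in the side picture: the plunger candidates are steel (206,173) and yellow (187,183) and (221,157). The springs are at (224,196) and (266,237), with the nozzle cone at (256,213). By its colour, the steel one at (206,173) is the plunger. I'll check it in a close crop.

```bash
python3 - <<'E'
from h import *
z=np.load('/tmp/side0.npz'); save({'image':z['im']},'side0c',(160,130,290,260),5)
z=np.load('/tmp/side0.npz'); save({'image':z['im']},'side0h',(270,140,400,260),5)
W=np.load('/tmp/side0.npz')['W']
# objects: points above table with connected comps
m=(W[...,2]>8)&(W[...,2]<130)
n,l,st,c=cv2.connectedComponentsWithStats(m.astype(np.uint8))
for i in range(1,n):
    if st[i,4]<40 or st[i,4]>6000: continue
    P=W[l==i]; print(c[i].round(),st[i,4],np.nanmin(P,0).round(),np.nanmax(P,0).round())
E
```

```text
[256.  21.] 3325 [998. 988.   8.] [1441. 1868.  130.]
[92. 31.] 853 [ 463. 1812.    8.] [ 678. 1862.  130.]
[37. 66.] 2917 [  13. 1219.    8.] [ 429. 1864.  130.]
[ 26. 158.] 580 [-46. 621.  11.] [ 80. 787.  75.]
[124. 164.] 111 [224. 558.   9.] [267. 573.  61.]
[206. 174.] 163 [417. 325.   8.] [448. 366. 103.]
[170. 172.] 621 [271. 300.   8.] [454. 561. 102.]
[255. 172.] 136 [555. 272.   8.] [614. 337.  24.]
[223. 193.] 98 [416. 214.   9.] [443. 247.  61.]
[256. 213.] 127 [452.  96.   8.] [479. 118.  55.]
[266. 235.] 90 [419. -10.   9.] [440.  13.  58.]
[302. 261.] 463 [ 427. -152.    8.] [485. -93.  59.]
[327. 281.] 867 [ 424. -255.    8.] [ 486. -194.   86.]
[399. 280.] 777 [ 568. -343.    8.] [ 623. -289.   79.]
[359. 313.] 511 [ 426. -364.    8.] [ 474. -316.   66.]
[377. 380.] 1208 [ 350. -534.    8.] [ 434. -401.   24.]
```

View pics/side0c.png

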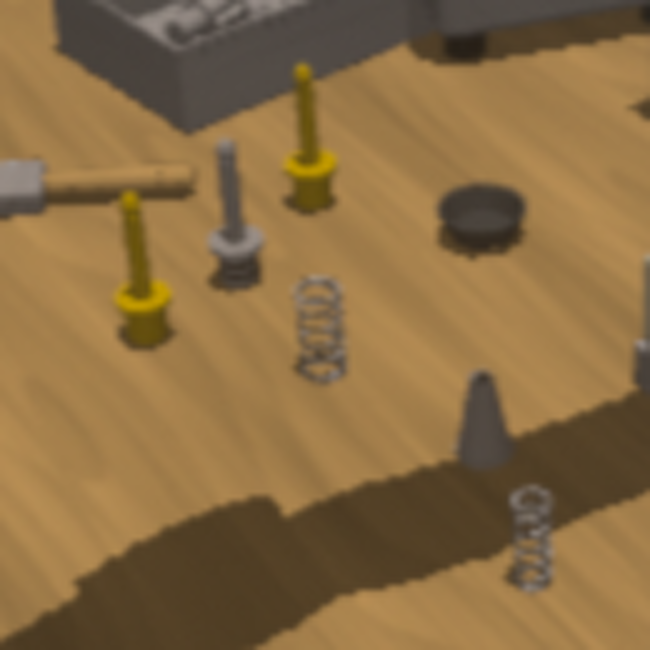

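View pics/side0h.png

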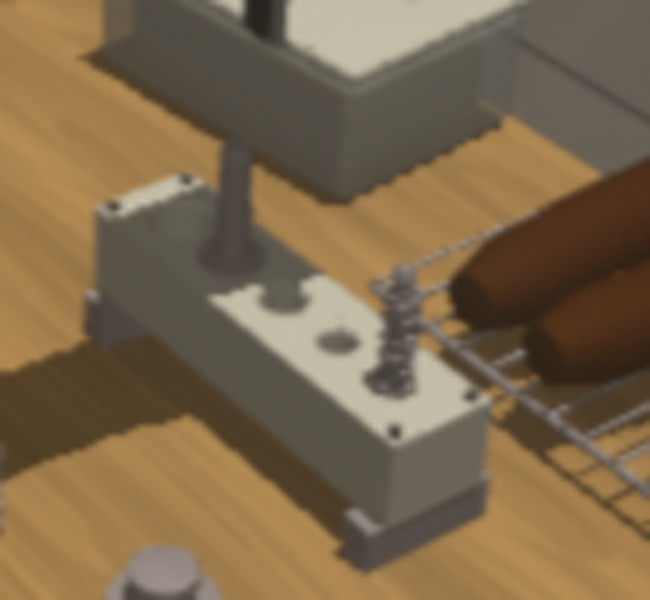

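The crop confirms it: the steel plunger is at (206,173), between two yellow copies. By depth extents, the spring at (224,196) is 27 mm wide, so it is the wide one. The spring at (266,237) is 21 mm wide, so it is the narrow one. Next I look from above.

```bash
python3 -m jog '270 -220 0 0 0 0 1;270 -220 0 0 0 0 1;270 -220 0 0 0 0 1;270 -220 0 0 0 0 1;270 -220 0 0 0 0 1;270 -220 0 0 0 0 1;270 -220 0 0 0 0 1'
python3 - <<'E'
from h import *
d=cam('wrist'); save(d,'w1'); W=world(d); np.savez('/tmp/w1.npz',W=W,im=d['image'])
print(d['state']['eef_pos'],d['state']['tool_rot'],d['state']['clock'])
m=(W[...,2]>8)&(W[...,2]<130)
n,l,st,c=cv2.connectedComponentsWithStats(m.astype(np.uint8))
for i in range(1,n):
    if st[i,4]<40: continue
    P=W[l==i]; print(c[i].round(),st[i,4],np.nanmin(P,0).round(1),np.nanmax(P,0).round(1))
E
```

```text
clock: 1.02
eef_pos: [427.6, 273.0, 231.3]
tool_rot: [-3.14, -0.001, 1.577]
force: [-0.0, -0.8, -0.6]
width: 85.6
[427.57997075 272.95781997 231.25258803] [-3.14032738e+00 -1.07196916e-03  1.57729604e+00] 1.025
[381.  30.] 1659 [497.3 382.6  26.8] [531.  416.4 102.7]
[282.  97.] 1140 [416.7 328.8  28.9] [449.4 362.  102.7]
[201. 123.] 1215 [342.8 306.4  27.1] [376.6 339.1 102.8]
[442. 142.] 1688 [555.9 276.3   8. ] [613.7 334.   23. ]
[278. 218.] 853 [416.9 219.    8.5] [443.9 246.5  60.3]
[311. 315.] 782 [453.3 106.5   8. ] [482.3 128.1  54.9]
[484. 325.] 1422 [618.6 106.7   8.2] [675.5 121.8  84.1]
[277. 383.] 46 [ 4.215e+02 -3.000e-01  8.500e+00] [439.9  14.9  16.7]
[481. 417.] 135 [621.8  12.3  64.4] [669.   48.8  92.3]
```

View pics/w1.png

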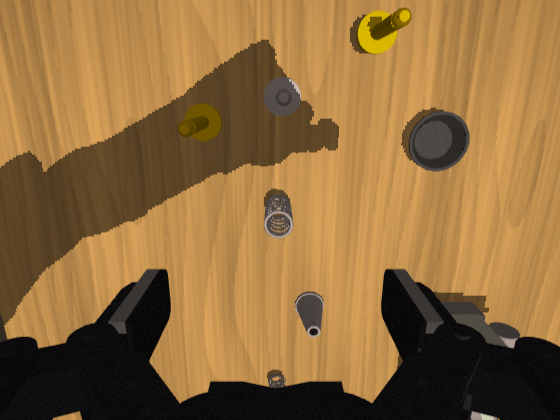

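```bash
python3 - <<'E'
from h import *
for k in range(3):
    d=cam('wrist'); s=d['state'];print(s['eef_pos'],s['tool_rot'],s['clock'],s['force'],abs(s['qd']).max())
W=world(d); np.savez('/tmp/w1.npz',W=W,im=d['image'])
def ext(W,u0,v0,u1,v1,za,zb):
    P=W[v0:v1,u0:u1].reshape(-1,3);P=P[(P[:,2]>za)&(P[:,2]<zb)]
    return len(P),((np.nanmin(P,0)+np.nanmax(P,0))/2).round(1),np.nanmean(P,0).round(1),(np.nanmax(P,0)-np.nanmin(P,0)).round(1)
print(ext(W,250,60,320,140,20,40),ext(W,250,60,320,140,95,110),ext(W,250,60,320,140,40,95))
print(ext(W,250,180,310,250,53,65), ext(W,250,180,310,250,8,65))
E
```

```text
[429.25182621 270.91378584 231.27546967] [-3.14140736e+00  8.32141206e-05  1.57383071e+00] 1.075 [ 0.37684067 -0.13865482 -0.63660201] 0.04138857506545311
[430.25508617 269.65428056 231.28220287] [3.14125691e+00 6.02277926e-04 1.57110473e+00] 1.125 [ 1.20560803  0.1404946  -0.85174342] 0.028247152499101234
[430.81000467 268.98425667 231.30390775] [3.14105124e+00 6.96228466e-04 1.56925289e+00] 1.175 [-0.30249009 -0.43028501 -0.06483184] 0.017855425712224777Traceback (most recent call last):
  File "<stdin>", line 8, in <module>
  File "<stdin>", line 7, in ext
    res = np.fmin.reduce(a, axis=axis, out=out, **kwargs)
ValueError: zero-size array to reduction operation fmin which has no identity
```

```bash
cat >> h.py <<'E'
def ext(W,c,r,za,zb):
    P=W.reshape(-1,3);P=P[(P[:,2]>za)&(P[:,2]<zb)&(np.hypot(P[:,0]-c[0],P[:,1]-c[1])<r)]
    if len(P)==0: return 0
    return len(P),((np.nanmin(P,0)+np.nanmax(P,0))/2).round(1),np.nanmean(P,0).round(1),(np.nanmax(P,0)-np.nanmin(P,0)).round(1)
E
python3 - <<'E'
from h import *
for k in range(3):
    d=cam('wrist')
s=d['state'];print(s['eef_pos'],s['tool_rot'],s['clock'],s['force'],abs(s['qd']).max())
W=world(d); np.savez('/tmp/w1.npz',W=W,im=d['image'])
for za,zb in ((20,40),(40,95),(95,110)): print(ext(W,(433,345),25,za,zb))
for za,zb in ((55,65),(8,65)): print(ext(W,(430,232),22,za,zb))
E
```

```text
[430.95859036 268.74402802 231.23766975] [3.14135246e+00 4.93698823e-04 1.56809053e+00] 1.325 [ 0.70984301  0.31956079 -0.39638246] 0.005228081495944792
(926, array([432.8, 346.1,  31.3]), array([432.8, 345.9,  31.2]), array([32.6, 32.8,  5.1]))
0
(222, array([432.9, 345.9,  99.3]), array([432.9, 345.9,  99.8]), array([11. , 11.1,  7. ]))
(272, array([430.3, 233.1,  57.9]), array([430.3, 233.7,  58.5]), array([26.9, 26.6,  5.8]))
(867, array([430.4, 232.7,  34.4]), array([430.4, 233.5,  40.6]), array([27.2, 27.2, 52.8]))
```

```bash
python3 -m jog '50 2 0 0 0 0 0;77 2 0 0 0 0 0;77 2 20 0 0 0 0;77 2 60 0 0 0 0;77 2 110 0 0 0 0;77 2 160 0 0 0 0;77 2 185 0 0 0 0;77 2 185 0 0 0 0'
python3 - <<'E'
from h import *
d=cam('wrist'); d=cam('wrist');save(d,'w2'); s=d['state'];print(s['eef_pos'],s['tool_rot'],s['clock'],s['force'],s['width'])
E
```

```text
clock: 2.38
eef_pos: [431.4, 345.4, 44.4]
tool_rot: [-3.138, 0.003, 1.57]
force: [-0.3, -0.3, 1.0]
width: 43.1
[432.28449921 346.29893267  45.90351216] [-3.14072258e+00  1.03370530e-03  1.56965431e+00] 2.425 [-0.0986018   0.40864833 -0.77814767] 42.5195296822887
```

View pics/w2.png

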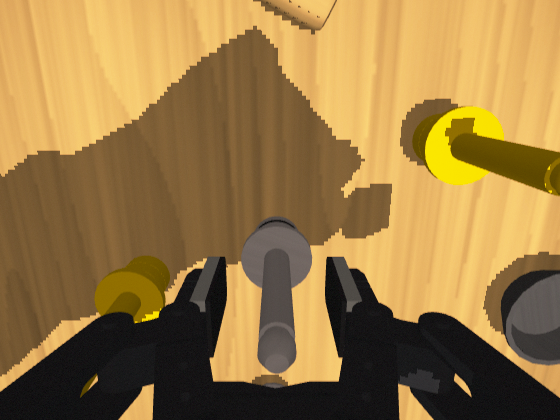

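The steel plunger's stem, at (278,300), stands between the pads. I close and lift.

```bash
python3 -m jog '0 0 0 0 0 0 -1;0 0 0 0 0 0 -1;0 0 0 0 0 0 -1;0 0 0 0 0 0 -1;0 0 -20 0 0 0 -1;0 0 -70 0 0 0 -1;0 0 -125 0 0 0 -1;0 0 -160 0 0 0 -1'
python3 - <<'E'
from h import *
for k in range(3): d=cam('wrist')
save(d,'w3'); s=d['state'];print(s['eef_pos'],s['tool_rot'],s['clock'],s['force'],s['torque'],s['width'])
W=world(d); e=s['eef_pos']; print(ext(W,e[:2],25,90,300))
for za in range(100,300,8):print(za,ext(W,e[:2],25,za,za+8))
E
```

```text
clock: 3.48
eef_pos: [432.5, 347.4, 209.2]
tool_rot: [3.139, -0.002, 1.571]
force: [-0.1, -0.1, -2.8]
width: 10.1
[434.00009775 348.72801045 210.7080604 ] [ 3.13499574 -0.00577383  1.57078925] 3.575 [ 0.38601017  0.82919297 -2.57649817] [ 0.04985656 -0.09297104 -0.0060763 ] 10.863961159679134
(24074, array([434. , 351.8, 232.2]), array([434.1, 359.5, 262.9]), array([ 49.9,  30.8, 135.7]))
100 0
108 0
116 0
124 0
132 0
140 0
148 0
156 0
164 (132, array([434.6, 356. , 168.1]), array([434.5, 357.7, 168.8]), array([22.6,  7.9,  7.7]))
172 (105, array([434.6, 357.8, 175. ]), array([434.3, 358.7, 174.5]), array([18.7,  4.7,  5.9]))
180 0
188 (1658, array([434.5, 354.2, 192.6]), array([434.4, 356.1, 193.9]), array([33.7, 20.1,  6.5]))
196 (177, array([435.6, 354.7, 200. ]), array([434.5, 352. , 200.2]), array([13.2, 11.7,  8. ]))
204 (182, array([434.4, 351.5, 208. ]), array([434.5, 352. , 208.2]), array([10.4,  3.9,  7.9]))
212 (454, array([434.3, 355.2, 216. ]), array([434.2, 355.3, 217.2]), array([34.8, 11.4,  8. ]))
220 (863, array([434.3, 355.1, 224. ]), array([434.2, 356.3, 224.3]), a
[... 203 characters left out ...]
7.7, 11.9,  8. ]))
244 (1512, array([432.4, 349.5, 248. ]), array([434. , 354.5, 248.6]), array([38.6, 24.2,  8. ]))
252 (2339, array([434. , 349.9, 256. ]), array([433.9, 355.8, 256.9]), array([48.1, 27. ,  8. ]))
260 (2948, array([434., 350., 264.]), array([434.1, 355. , 263.6]), array([49.9, 24.7,  8. ]))
268 (639, array([434. , 356.3, 272. ]), array([433.9, 360.5, 270. ]), array([38.4, 16.5,  8. ]))
276 (1944, array([434. , 359.5, 280. ]), array([433.8, 364.9, 280.6]), array([37.8, 15. ,  7.9]))
284 (4008, array([433.9, 362. , 288. ]), array([433.9, 363.5, 288.4]), array([45.9, 10.2,  8. ]))
292 (4938, array([434. , 362.4, 296. ]), array([434.1, 364. , 295.6]), array([46.4,  9.4,  8. ]))
```

View pics/w3.png

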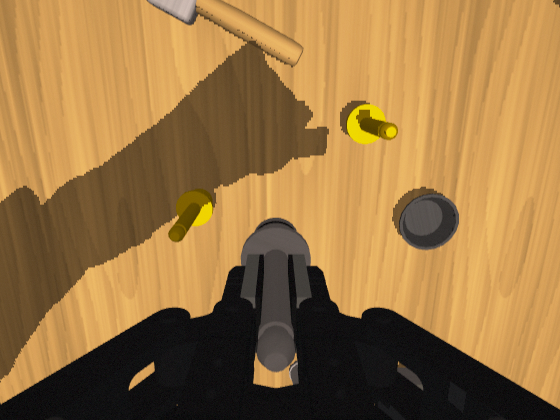

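```bash
cat > head.py <<'E'
from h import *
def head(W,im):
    z=W[...,2]; top=(np.abs(z-85)<3)&(np.abs(W[...,0]-645)<60)&(np.abs(W[...,1])<200)
    n,l,st,c=cv2.connectedComponentsWithStats(top.astype(np.uint8))
    i=1+np.argmax(st[1:,4]); m=(l==i)
    P=W[m]; r=cv2.minAreaRect(P[:,:2].astype(np.float32)); print('rect',r,'z',np.median(P[:,2]))
    return m
def hole(W,c,r=25,zmax=80):
    # hole region: fit circle to top-face points bordering the hole
    z=W[...,2]; top=np.isfinite(z)&(np.abs(z-85)<1.5)
    d=np.hypot(W[...,0]-c[0],W[...,1]-c[1])
    P=W[top&(d<r+8)][:,:2]
    # circle centre: for each angle, nearest top point
    from scipy.optimize import least_squares
    cc=np.array(c,float)
    for it in range(5):
        v=P-cc; a=np.arctan2(v[:,1],v[:,0]); q=np.hypot(*v.T)
        b=((a+np.pi)/(2*np.pi)*36).astype(int)%36
        E=np.array([P[b==k][np.argmin(q[b==k])] for k in range(36) if (b==k).sum()>0])
        f=least_squares(lambda p:np.hypot(E[:,0]-p[0],E[:,1]-p[1])-p[2],[*cc,r*.6],loss='soft_l1',f_scale=.5)
        cc=f.x[:2]
    return f.x.round(2),len(E),np.abs(f.fun).mean().round(2)
E
python3 - <<'E'
from head import *
D=np.load('/tmp/wrist0.npz');W=D['W'];m=head(W,D['im'])
for c in ((240,250),(235,202),(232,85)): print(W[c[1],c[0]])
for u,v,r in ((238,252,14),(236,202,17),(232,85,23)):
    # px centre -> estimate world from neighbor top ring
    a=W[v-30:v+30,u-30:u+30].reshape(-1,3); a=a[np.abs(a[:,2]-85)<2]; c=a[:,:2].mean(0)
    print(c,hole(W,c,r))
s=ctrl.read_state();print(s['eef_pos'],s['tool_rot'],s['width'])
E
```

```text
rect ((617.0446166992188, -11.050079345703125), (64.09477996826172, 262.60052490234375), 0.008260385133326054) z 86.19495851094825
[615.7060328  -66.71291918  56.08126777]
[612.09142752 -20.06352225  52.82038052]
[612.70726019  82.43438554  51.51970781]
[616.79535162 -54.93920021] (array([616.51, -56.14,  10.81]), 36, np.float64(0.24))
[616.80451583 -10.91677946] (array([616.45, -10.26,  13.21]), 36, np.float64(0.18))
[616.06077459  82.29552429] (array([616.17,  81.49,  18.07]), 36, np.float64(0.09))
[432.78657079 347.74659827 208.33547923] [ 3.13823190e+00 -2.96763000e-03  1.57089294e+00] 10.614344939498496
```

```bash
python3 -m jog '-408 184 -12 0 0 0 -1;-408 184 -12 0 0 0 -1;-408 184 -12 0 0 0 -1;-408 184 -12 0 0 0 -1;-408 184 -12 0 0 0 -1;-408 184 -12 0 0 0 -1;-408 184 -12 0 0 0 -1;-408 184 -12 0 0 0 -1'
python3 -m jog '0 0 0 0 0 0 -1;0 0 0 0 0 0 -1;0 0 0 0 0 0 -1'
cat > meas.py <<'E'
from head import *
import sys
def run(name):
    d=cam('wrist'); save(d,name); s=d['state'];e=s['eef_pos'];W=world(d); np.savez('/tmp/'+name+'.npz',W=W,im=d['image'])
    print('eef',e.round(2),s['tool_rot'].round(4),s['clock'],'F',s['force'].round(1),s['torque'].round(2),s['width'].round(1),'qd',abs(s['qd']).max().round(4))
    return W,e
E
python3 - <<'E'
from meas import *
W,e=run('w4')
for za in range(150,230,6):print(za,ext(W,e[:2],25,za,za+6))
print(hole(W,(616.5,-10.3),17)); print(hole(W,(616.2,81.5),23)); head(W,0)
E
```

```text
clock: 4.62
eef_pos: [615.8, -68.2, 216.2]
tool_rot: [-3.139, 0.004, 1.562]
force: [0.0, 0.2, -2.4]
width: 10.6
clock: 5.0
eef_pos: [615.5, -58.7, 218.1]
tool_rot: [-3.141, -0.001, 1.574]
force: [0.2, 0.0, -2.2]
width: 10.5Traceback (most recent call last):
  File "<stdin>", line 2, in <module>
  File "meas.py", line 5, in run
    print('eef',e.round(2),s['tool_rot'].round(4),s['clock'],'F',s['force'].round(1),s['torque'].round(2),s['width'].round(1),'qd',abs(s['qd']).max().round(4))
                                                                                                          ^^^^^^^^^^^^^^^^
AttributeError: 'float' object has no attribute 'round'
```

View pics/w4.png

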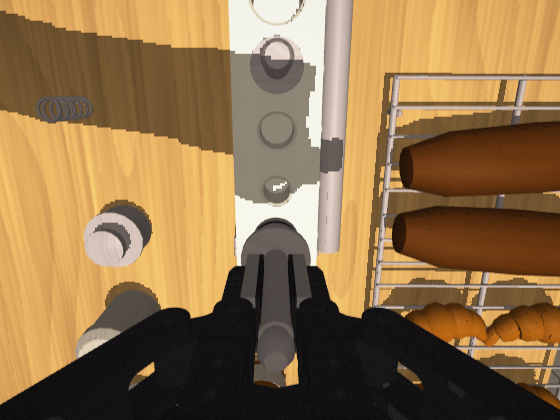

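```bash
sed -i "s/s\['width'\].round(1)/round(s['width'],1)/" meas.py
python3 - <<'E'
from meas import *
W,e=run('w4b')
for za in (165,171,189,195,201,207):print(za,ext(W,e[:2],25,za,za+6))
from scipy.optimize import least_squares
def collar(W,e,dz=-19,R=17):
    # collar top face points ~ z=e.z-16..; fit front arc radius R
    z=W[...,2]; 
    P=W[(np.abs(W[...,0]-e[0])<22)&(np.abs(W[...,1]-e[1])<25)&(z>e[2]-25)&(z<e[2]-11)]
    print(len(P),np.percentile(P[:,2],[1,50,99]).round(1))
    xs=np.arange(e[0]-12,e[0]+12,1.5);E=[]
    for x in xs:
        q=P[np.abs(P[:,0]-x)<1]
        if len(q): E.append([x,q[:,1].max()])
    E=np.array(E);f=least_squares(lambda p:np.hypot(E[:,0]-p[0],E[:,1]-p[1])-R,[e[0],e[1]])
    f2=least_squares(lambda p:np.hypot(E[:,0]-p[0],E[:,1]-p[1])-p[2],[e[0],e[1],17])
    return f.x.round(2),f2.x.round(2)
print('collar',collar(W,e))
print(hole(W,(616.5,-10.3),17)); print(hole(W,(616.2,81.5),23)); head(W,0)
E
```

```text
eef [615.69 -59.16 218.26] [-3.1412e+00 -7.0000e-04  1.5733e+00] 5.05 F [-1.  -0.5 -1.8] [-0.   -0.04 -0.02] 10.5 qd 0.0084
165 0
171 (80, array([615.7, -51.8, 175.1]), array([615.7, -50.3, 175.4]), array([21.9,  7.1,  3.8]))
189 0
195 (385, array([616. , -53.7, 198.8]), array([616.3, -50.3, 200.1]), array([33.7, 20.1,  4.3]))
201 (1348, array([616.1, -53.6, 204. ]), array([615.8, -52.5, 201.9]), array([33.5, 19.9,  6. ]))
207 (138, array([616.1, -56.6, 210. ]), array([616.1, -56. , 210. ]), array([10.7,  4.4,  5.9]))
1742 [197.8 201.6 206.5]
collar (array([616.03, -60.5 ]), array([616.14, -61.87,  18.27]))
(array([616.22, -10.47,  13.18]), 36, np.float64(0.13))
(array([615.96,  82.11,  18.62]), 18, np.float64(1.13))
rect ((617.2576904296875, -21.81995391845703), (64.50020599365234, 198.4832000732422), 0.008027717471122742) z 86.2066647627511
```

```bash
python3 -m jog '0 0 -0 0 0 0 -1;0 0 40 0 0 0 -1;0 0 70 0 0 0 -1;0 0 70 0 0 0 -1;0 0 70 0 0 0 -1;0 0 70 0 0 0 -1;0 0 70 0 0 0 -1'
cat >> meas.py <<'E'
from scipy.optimize import least_squares
def arc(W,e,za,zb,R,h=None):
    z=W[...,2]; h=h or R*.7
    P=W[(np.abs(W[...,0]-e[0])<R+5)&(np.abs(W[...,1]-e[1])<25)&(z>e[2]+za)&(z<e[2]+zb)]
    if len(P)<20: return 'few'
    E=[]
    for x in np.arange(e[0]-h,e[0]+h,1.):
        q=P[np.abs(P[:,0]-x)<.8]
        if len(q): E.append([x,q[:,1].max()])
    E=np.array(E);f=least_squares(lambda p:np.hypot(E[:,0]-p[0],E[:,1]-p[1])-R,[e[0],e[1]],loss='soft_l1',f_scale=.3)
    return f.x.round(2),abs(f.fun).mean().round(2),'xmid',((P[:,0].min()+P[:,0].max())/2).round(2),(P[:,0].max()-P[:,0].min()).round(1),P[:,2].mean().round(1)
E
python3 - <<'E'
from meas import *
W,e=run('w5')
for a in ((-19,-14,17),(-13,-8,6),(-45,-38,12.5),(-40,-30,12.5)): print(a,arc(W,e,*a))
print(hole(W,(616.2,-10.5),17)); head(W,0)
E
```

```text
clock: 5.98
eef_pos: [616.7, -61.0, 149.5]
tool_rot: [3.14, 0.0, 1.571]
force: [0.7, 0.3, -2.1]
width: 10.4
eef [616.72 -61.02 149.5 ] [3.1395e+00 1.0000e-04 1.5707e+00] 5.975 F [ 0.7  0.3 -2.1] [-0.    0.    0.01] 10.4 qd 0.0077
(-19, -14, 17) (array([616.93, -62.47]), np.float64(0.14), 'xmid', np.float64(617.12), np.float64(33.6), np.float64(132.7))
(-13, -8, 6) (array([616.82, -62.34]), np.float64(0.09), 'xmid', np.float64(617.11), np.float64(10.8), np.float64(139.0))
(-45, -38, 12.5) (array([616.96, -62.43]), np.float64(0.14), 'xmid', np.float64(617.12), np.float64(22.5), np.float64(108.1))
(-40, -30, 12.5) (array([617.09, -62.4 ]), np.float64(0.12), 'xmid', np.float64(617.18), np.float64(21.0), np.float64(112.6))
(array([616.28, -10.38,  13.05]), 36, np.float64(0.06))
rect ((617.2724609375, -20.906028747558594), (64.54263305664062, 162.18698120117188), 0.025538094341754913) z 86.20543301584559
```

View pics/w5.png

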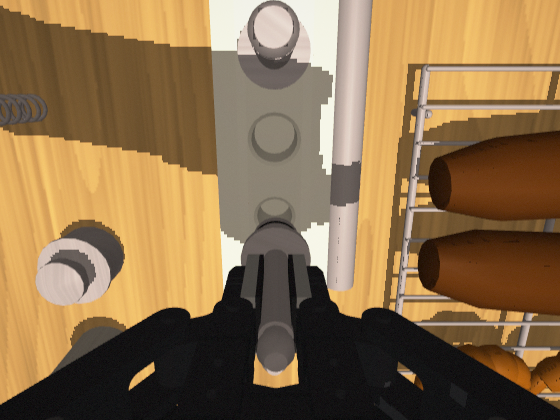

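```bash
python3 -m jog '30 -0.5 0 0 0 0 -1;52 -0.8 0 0 0 0 -1;52 -0.8 0 0 0 0 -1;52 -0.8 0 0 0 0 -1;52 -0.8 0 0 0 0 -1;52 -0.8 0 0 0 0 -1;52 -0.8 10 0 0 0 -1;52 -0.8 10 0 0 0 -1'
python3 - <<'E'
from meas import *
W,e=run('w6')
for a in ((-19,-14,17),(-13,-8,6),(-40,-30,12.5)): print(a,arc(W,e,*a))
E
```

```text
clock: 7.02
eef_pos: [614.2, -9.1, 137.1]
tool_rot: [-3.139, 0.0, 1.571]
force: [-0.8, 0.1, -2.5]
width: 10.7
eef [614.24  -9.13 137.07] [-3.1391  0.      1.5706] 7.025 F [-0.8  0.1 -2.5] [-0.02  0.04 -0.02] 10.7 qd 0.0134
(-19, -14, 17) (array([614.31, -10.6 ]), np.float64(0.07), 'xmid', np.float64(614.55), np.float64(33.7), np.float64(120.3))
(-13, -8, 6) (array([614.36, -10.38]), np.float64(0.1), 'xmid', np.float64(614.58), np.float64(10.8), np.float64(126.6))
(-40, -30, 12.5) (array([614.36, -10.46]), np.float64(0.1), 'xmid', np.float64(614.23), np.float64(20.5), np.float64(100.2))
```

View pics/w6.png

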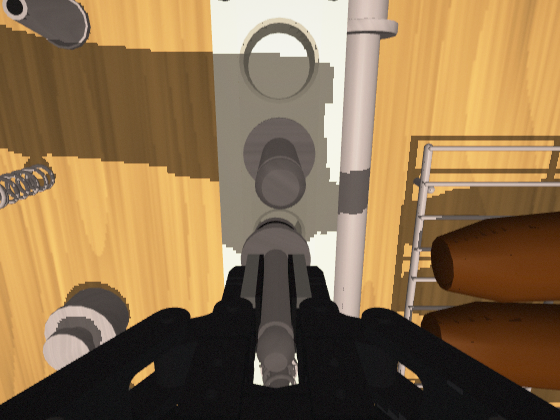

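```bash
python3 -m jog '0 1.5 0 0 0 0 -1;0 1.5 0 0 0 0 -1;0 1.5 0 0 0 0 -1;0 1.5 0 0 0 0 -1'
python3 - <<'E'
from meas import *
for k in range(3):
  W,e=run('w7')
  for a in ((-19,-14,17),(-40,-30,12.5)): print(a,arc(W,e,*a))
E
```

```text
clock: 7.58
eef_pos: [616.7, -9.0, 138.4]
tool_rot: [3.141, -0.0, 1.571]
force: [-0.7, 0.9, -1.3]
width: 10.3
eef [616.73  -8.96 138.4 ] [ 3.1415 -0.      1.5708] 7.575 F [-0.7  0.9 -1.3] [-0.01 -0.03 -0.  ] 10.3 qd 0.0016
(-19, -14, 17) (array([616.85, -10.36]), np.float64(0.12), 'xmid', np.float64(617.06), np.float64(33.6), np.float64(121.7))
(-40, -30, 12.5) (array([616.75, -10.26]), np.float64(0.15), 'xmid', np.float64(616.5), np.float64(19.9), np.float64(101.7))
eef [616.75  -8.97 138.41] [ 3.1414 -0.      1.5708] 7.625 F [-0.3  0.8 -2.1] [ 0.01  0.02 -0.03] 10.7 qd 0.0018
(-19, -14, 17) (array([617.03, -10.37]), np.float64(0.16), 'xmid', np.float64(617.15), np.float64(33.7), np.float64(121.7))
(-40, -30, 12.5) (array([616.99, -10.28]), np.float64(0.09), 'xmid', np.float64(616.83), np.float64(19.4), np.float64(101.6))
eef [616.73  -8.95 138.38] [ 3.1415 -0.      1.5709] 7.675 F [ 0.5 -0.8 -2.9] [0.04 0.03 0.01] 10.5 qd 0.0025
(-19, -14, 17) (array([616.99, -10.46]), np.float64(0.15), 'xmid', np.float64(617.1), np.float64(33.6), np.float64(121.6))
(-40, -30, 12.5) (array([617.17, -10.26]), np.float64(0.13), 'xmid', np.float64(616.53), np.float64(19.9), np.float64(101.6))
```

```bash
python3 -m jog '0 -0.7 0 0 0 0 -1;0 -0.7 2 0 0 0 -1;0 -0.7 4 0 0 0 -1;0 -0.7 6 0 0 0 -1;0 -0.7 8 0 0 0 -1;0 -0.7 10 0 0 0 -1;0 -0.7 12 0 0 0 -1;0 -0.7 14 0 0 0 -1'
```

```text
clock: 8.72
eef_pos: [616.0, -8.9, 124.2]
tool_rot: [-3.142, -0.0, 1.571]
force: [-0.2, 0.0, -3.3]
width: 10.5
```

```bash
python3 -m jog '0 0 3 0 0 0 -1;0 0 6 0 0 0 -1;0 0 9 0 0 0 -1;0 0 12 0 0 0 -1;0 0 14 0 0 0 -1;0 0 16 0 0 0 -1;0 0 17 0 0 0 -1;0 0 17 0 0 0 -1'
python3 - <<'E'
from meas import *
W,e=run('w8')
for a in ((-19,-14,17),): print(a,arc(W,e,*a))
E
```

```text
clock: 9.72
eef_pos: [616.0, -9.0, 107.3]
tool_rot: [-3.142, -0.0, 1.571]
force: [-0.3, 0.1, -2.2]
width: 10.4
eef [615.99  -8.98 107.27] [-3.1415 -0.      1.5707] 9.725 F [-0.3  0.1 -2.2] [ 0.03 -0.04 -0.01] 10.4 qd 0.0021
(-19, -14, 17) (array([614.05, -15.77]), np.float64(2.1), 'xmid', np.float64(616.48), np.float64(36.4), np.float64(90.6))
```

View pics/w8.png

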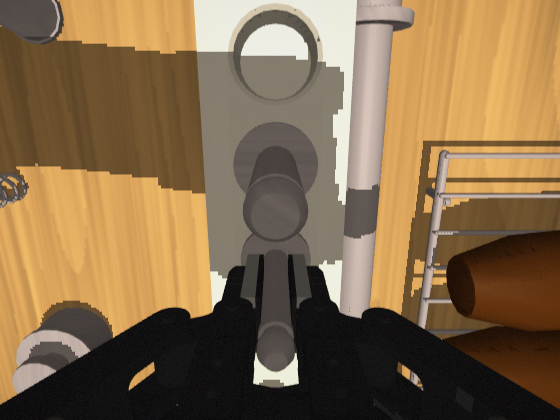

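```bash
python3 -m jog '0 0 1 0 0 0 -1;0 0 2 0 0 0 -1;0 0 3 0 0 0 -1;0 0 3 0 0 0 -1'
```

```text
clock: 10.28
eef_pos: [616.3, -9.0, 106.8]
tool_rot: [3.14, -0.0, 1.571]
force: [-4.1, -0.4, 14.3]
width: 10.8
```

```bash
python3 -m jog '0 0 2 0 0 0 0;0 0 0 0 0 0 0;0 0 0 0 0 0 0;0 0 -40 0 0 0 0;0 0 -90 0 0 0 0;0 0 -130 0 0 0 0;0 0 -130 0 0 0 0;0 0 -130 0 0 0 0'
python3 - <<'E'
from meas import *
for k in range(3): W,e=run('w9')
E
```

```text
clock: 11.28
eef_pos: [615.5, -8.9, 233.7]
tool_rot: [-3.14, -0.0, 1.571]
force: [-0.2, -0.1, -0.8]
width: 42.5
eef [615.46  -8.92 233.67] [-3.1405e+00 -1.0000e-04  1.5708e+00] 11.275 F [-0.2 -0.1 -0.8] [ 0.    0.07 -0.04] 42.5 qd 0.0221
eef [615.11  -8.93 233.03] [-3.1392 -0.      1.5708] 11.325 F [ 0.1 -0.6 -1.2] [ 0.03 -0.02  0.  ] 42.6 qd 0.0105
eef [615.04  -8.95 232.81] [-3.1387  0.      1.5708] 11.375 F [ 0.5  0.5 -0.2] [ 0.    0.05 -0.02] 42.7 qd 0.0044
```

View pics/w9.png

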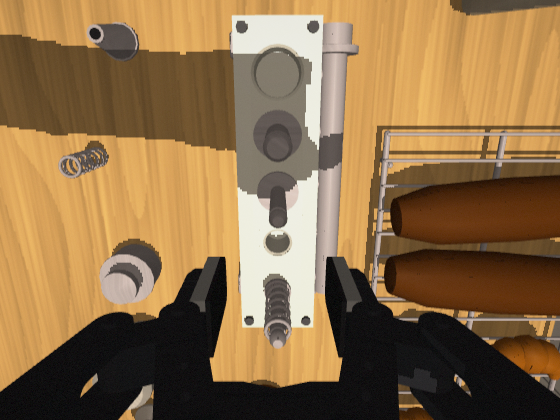

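The plunger stands home in the 25 mm bore at about (280,205). The thick stem top is at (280,142), and the narrow spring's top is at about (70,165).

```bash
python3 - <<'E'
from meas import *
W,e=run('w9b')
print('stem25',ext(W,(616.3,-10.4),15,150,170),ext(W,(616.3,-10.4),22,88,95))
print('stem30',ext(W,(616.3,35.6),16,150,170),ext(W,(616.3,35.6),24,88,95))
print('narrow',ext(W,(430,3),18,53,65),ext(W,(430,3),18,8,65))
print(hole(W,(616,82),23))
E
```

```text
eef [615.09  -8.94 232.75] [-3.1386 -0.      1.5708] 11.425 F [ 0.2  0.  -0.6] [-0.03  0.03 -0.01] 42.4 qd 0.0059
stem25 (287, array([616.5, -10.5, 156.9]), array([616.5,  -9.3, 158.2]), array([11. , 11.9,  9.2])) (966, array([614.9,  -9.8,  91.5]), array([616.4,  -7.5,  90.2]), array([36.9, 32.2,  6.9]))
stem30 (705, array([616.4,  35.5, 157.5]), array([616.1,  36.2, 159.1]), array([17.5, 17.9,  9.1])) (1065, array([617.4,  35.5,  91.4]), array([616. ,  40.6,  90.3]), array([40.2, 40.9,  6.9]))
narrow (232, array([430.8,   3.6,  55.9]), array([431.2,   3.7,  56.5]), array([20.4, 20.2,  5.8])) (756, array([430.6,   3.8,  33.4]), array([432.1,   4.4,  40.1]), array([21.4, 20.5, 50.8]))
(array([616.05,  81.39,  18.06]), 36, np.float64(0.09))
```

```bash
python3 -m jog '242 -185 0 0 0 0 0;242 -185 0 0 0 0 0;242 -185 20 0 0 0 0;242 -185 60 0 0 0 0;242 -185 110 0 0 0 0;242 -185 140 0 0 0 0;242 -185 140 0 0 0 0;242 -185 140 0 0 0 0'
python3 -m jog '0 0 0 0 0 0 0;0 0 0 0 0 0 0;0 0 0 0 0 0 0'
python3 - <<'E'
from meas import *
W,e=run('w10')
print('wide',ext(W,(430.3,233),20,53,65),ext(W,(430,233),20,8,65))
E
```

```text
clock: 12.48
eef_pos: [432.5, 232.4, 95.3]
tool_rot: [3.14, 0.0, 1.57]
force: [0.3, -0.7, -0.2]
width: 42.8
clock: 12.85
eef_pos: [431.8, 232.9, 95.4]
tool_rot: [3.14, -0.001, 1.57]
force: [-0.2, -0.3, 1.2]
width: 42.4
eef [431.85 232.88  95.36] [ 3.1398e+00 -1.0000e-03  1.5698e+00] 12.85 F [-0.2 -0.3  1.2] [ 0.01 -0.01 -0.05] 42.4 qd 0.0109
wide (818, array([430.5, 232.9,  57.2]), array([430.7, 233.9,  58.4]), array([27.2, 27.5,  8.5])) (2419, array([430.5, 232.8,  34.8]), array([430.4, 233.5,  41.6]), array([27.2, 27.7, 53.4]))
```

View pics/w10.png

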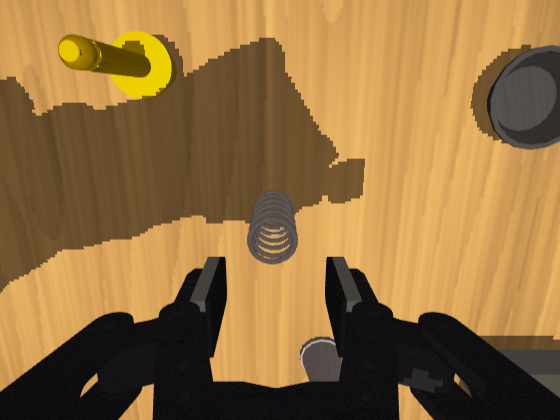

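```bash
python3 -m jog '0.5 -1.5 20 0 0 0 0;0.5 -1.5 60 0 0 0 0;0.5 -1.5 79 0 0 0 0;0.5 -1.5 79 0 0 0 0;0.5 -1.5 79 0 0 0 0;0.5 -1.5 79 0 0 0 -1;0.5 -1.5 79 0 0 0 -1;0.5 -1.5 79 0 0 0 -1'
python3 -m jog '0 0 0 0 0 0 -1;0 0 -30 0 0 0 -1;0 0 -80 0 0 0 -1;0 0 -140 0 0 0 -1;0 0 -190 0 0 0 -1;0 0 -230 0 0 0 -1;0 0 -230 0 0 0 -1;0 0 -230 0 0 0 -1'
python3 - <<'E'
from meas import *
W,e=run('w11');W,e=run('w11')
E
```

```text
clock: 13.9
eef_pos: [430.3, 234.0, 16.5]
tool_rot: [3.14, -0.001, 1.571]
force: [-1.0, 0.3, 6.2]
width: 25.5
clock: 14.9
eef_pos: [428.9, 233.2, 245.1]
tool_rot: [-3.141, 0.0, 1.571]
force: [-0.7, -0.0, -1.2]
width: 25.0
eef [428.89 233.18 245.09] [-3.1411e+00  2.0000e-04  1.5708e+00] 14.9 F [-0.7 -0.  -1.2] [-0.01  0.04  0.03] 25.0 qd 0.0259
eef [428.64 233.03 244.48] [-3.1399e+00  1.0000e-03  1.5708e+00] 14.95 F [-0.   1.2  0. ] [-0.04 -0.04 -0.04] 25.3 qd 0.0155
```

View pics/w11.png

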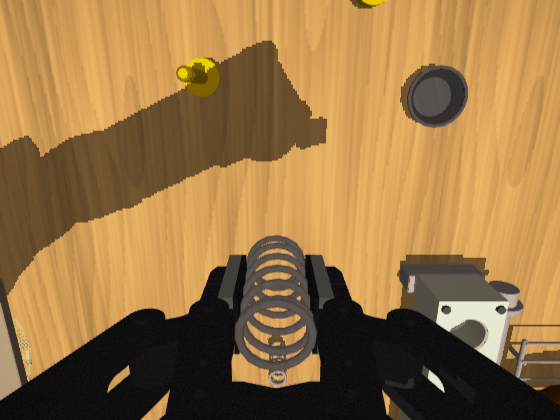

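```bash
python3 -m jog '-248 187 0 0 0 0 -1;-248 187 0 0 0 0 -1;-248 187 0 0 0 0 -1;-248 187 0 0 0 0 -1;-248 187 0 0 0 0 -1;-248 187 20 0 0 0 -1;-248 187 50 0 0 0 -1;-248 187 50 0 0 0 -1'
python3 -m jog '0 0 0 0 0 0 -1;0 0 0 0 0 0 -1;0 0 0 0 0 0 -1'
cat >> meas.py <<'E'
def spring(W,e,R):
    for a in range(-22,48,4):
        z=W[...,2]; P=W[(np.hypot(W[...,0]-e[0],W[...,1]-e[1])<R+6)&(z>e[2]+a)&(z<e[2]+a+4)]
        if len(P)>15: print(a,len(P),'x',P[:,0].min().round(1),P[:,0].max().round(1),'y',P[:,1].min().round(1),P[:,1].max().round(1),arc(W,e,a,a+4,R)[0:2])
E
python3 - <<'E'
from meas import *
W,e=run('w12')
spring(W,e,14)
print('stem30',ext(W,(616.3,35.6),16,150,170))
E
```

```text
clock: 16.0
eef_pos: [613.8, -14.5, 191.6]
tool_rot: [-3.133, -0.0, 1.571]
force: [0.4, -0.3, -0.7]
width: 25.1
clock: 16.38
eef_pos: [617.0, -14.4, 196.3]
tool_rot: [3.14, -0.0, 1.571]
force: [0.9, 0.1, 0.0]
width: 25.4
eef [617.05 -14.35 196.33] [ 3.1398 -0.      1.571 ] 16.375 F [0.9 0.1 0. ] [-0.02 -0.04  0.02] 25.4 qd 0.0053
-18 24 x 608.7 630.5 y -25.3 -2.4 (array([617.77, -16.27]), np.float64(0.61))
-14 406 x 603.9 631.0 y -29.0 -2.0 (array([617.05, -15.88]), np.float64(0.11))
-10 145 x 614.4 630.5 y -28.2 -2.6 (array([612.98, -13.3 ]), np.float64(0.76))
-6 340 x 604.7 629.9 y -12.4 -1.8 (array([616.99, -15.86]), np.float64(0.15))
-2 83 x 604.7 630.1 y -26.8 -6.2 (array([617.54, -11.86]), np.float64(0.74))
2 265 x 601.0 633.4 y -25.1 -2.0 (array([617.88, -16.06]), np.float64(0.16))
6 448 x 600.6 633.3 y -27.2 -1.5 (array([616.79, -15.75]), np.float64(0.2))
10 358 x 600.5 633.5 y -29.2 -2.4 (array([617.88, -11.91]), np.float64(0.6))
14 485 x 600.4 633.3 y -25.9 -1.6 (array([617.32, -15.66]), np.float64(0.18))
18 470 x 600.6 633.5 y -30.0 -1.5 (array([616.63, -15.89]), np.float6
[... 1200 characters left out ...]
n = VectorFunction(
        fun_wrapped,
    ...<6 lines>...
        workers=workers
    )
    self._update_fun()
    ~~~~~~~~~~~~~~~~^^
    self.f = self.fun_wrapped(xp_copy(self.x))
             ~~~~~~~~~~~~~~~~^^^^^^^^^^^^^^^^^
    return np.atleast_1d(self.fun(x))
                         ~~~~~~~~^^^
    return self.f(x, *self.args, **self.kwargs)
           ~~~~~~^^^^^^^^^^^^^^^^^^^^^^^^^^^^^^
  File "meas.py", line 16, in <lambda>
    E=np.array(E);f=least_squares(lambda p:np.hypot(E[:,0]-p[0],E[:,1]-p[1])-R,[e[0],e[1]],loss='soft_l1',f_scale=.3)
                                                    ~^^^^^
IndexError: too many indices for array: array is 1-dimensional, but 2 were indexed
```

View pics/w12.png

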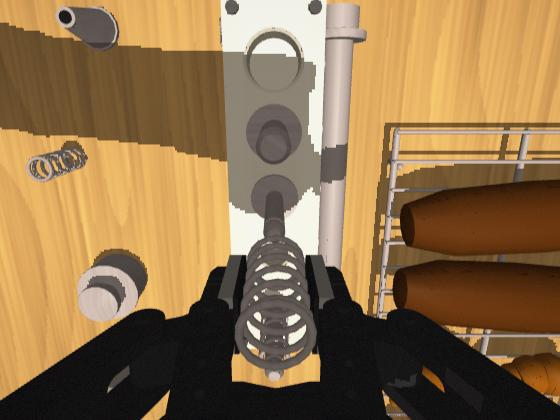

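```bash
python3 - <<'E'
from meas import *
for k in range(2):
  W,e=run('w12')
  print('stem30',ext(W,(616.3,35.6),16,150,170),ext(W,(616.3,35.6),16,157,165))
  print('ring',ext(W,e[:2]+[0.2,-1.2],16,e[2]-18,e[2]-10))
E
```

```text
eef [616.89 -14.34 196.15] [ 3.1402e+00 -1.0000e-04  1.5710e+00] 16.425 F [-0.8 -0.3 -0.8] [ 0.01 -0.01 -0.01] 24.8 qd 0.0056
stem30 (1009, array([616.3,  35.6, 156.9]), array([616.2,  36.1, 159.2]), array([17.7, 18. , 10.4])) (885, array([616. ,  35.7, 159.5]), array([616.1,  36. , 159.6]), array([17. , 17.5,  5. ]))
ring (430, array([617.3, -15.5, 183.4]), array([616.3,  -9.4, 183.4]), array([27.1, 27. ,  5.4]))
eef [616.79 -14.37 196.01] [ 3.1405 -0.      1.5709] 16.475 F [-0.3 -0.3 -1.3] [0.03 0.02 0.05] 25.0 qd 0.0039
stem30 (1021, array([616.2,  35.5, 156.3]), array([616.2,  36.2, 159.2]), array([17.7, 17.9, 12.1])) (895, array([616.2,  35.9, 159.7]), array([616.2,  36. , 159.6]), array([17.5, 17. ,  5.4]))
ring (426, array([617.1, -15.2, 183.6]), array([616.2,  -9.1, 183.3]), array([27. , 26.8,  4.8]))
```

```bash
python3 -m jog '30 -0.9 0 0 0 0 -1;51 -0.9 0 0 0 0 -1;51 -0.9 0 0 0 0 -1;51 -0.9 0 0 0 0 -1;51 -0.9 8 0 0 0 -1;51 -0.9 8 0 0 0 -1;51 -0.9 8 0 0 0 -1;51 -0.9 8 0 0 0 -1'
python3 - <<'E'
from meas import *
for k in range(2):
  W,e=run('w13')
  print('ring',ext(W,e[:2]+[0.2,-1.2],16,e[2]-18,e[2]-10))
  print('stem',ext(W,(616.2,35.7),9.5,e[2]-50,e[2]-18))
E
```

```text
clock: 17.52
eef_pos: [615.7, 36.3, 187.4]
tool_rot: [3.141, -0.0, 1.57]
force: [-0.3, -0.4, -0.6]
width: 25.1
eef [615.72  36.33 187.39] [ 3.1414 -0.      1.5705] 17.525 F [-0.3 -0.4 -0.6] [ 0.05  0.03 -0.02] 25.1 qd 0.0036
ring (436, array([616.2,  35.3, 174.6]), array([615.1,  41.2, 174.7]), array([27.1, 27.4,  5.5]))
stem (634, array([616.3,  35.8, 149.5]), array([616.2,  40.4, 151.8]), array([17.5, 18.5, 23.9]))
eef [615.73  36.44 187.42] [ 3.1413 -0.      1.5707] 17.575 F [ 0.7 -0.6 -1.5] [-0.02 -0.02  0.01] 25.3 qd 0.0011
ring (429, array([616.2,  35.2, 175. ]), array([615.2,  41.5, 174.6]), array([27. , 27.3,  4.9]))
stem (629, array([616.3,  35.9, 149.5]), array([616.3,  40.5, 151.7]), array([17.6, 18.1, 24.2]))
```

View pics/w13.png

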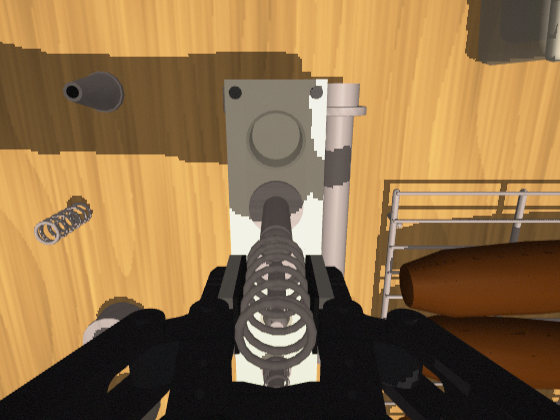

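```bash
python3 -m jog '0.4 0 0 0 0 0 -1;0.4 0 4 0 0 0 -1;0.4 0 8 0 0 0 -1;0.4 0 11 0 0 0 -1;0.4 0 14 0 0 0 -1;0.4 0 17 0 0 0 -1;0.4 0 20 0 0 0 -1;0.4 0 23 0 0 0 -1'
```

```text
clock: 18.62
eef_pos: [615.6, 36.9, 164.1]
tool_rot: [3.142, -0.0, 1.571]
force: [-0.0, 0.8, -0.5]
width: 25.0
```

Threaded about 11 mm without contact. I continue.

```bash
python3 -m jog '0 0 4 0 0 0 -1;0 0 8 0 0 0 -1;0 0 12 0 0 0 -1;0 0 16 0 0 0 -1;0 0 20 0 0 0 -1;0 0 24 0 0 0 -1;0 0 28 0 0 0 -1;0 0 28 0 0 0 -1'
```

```text
clock: 19.62
eef_pos: [615.4, 36.9, 135.9]
tool_rot: [-3.141, 0.0, 1.571]
force: [-1.2, -0.2, -1.2]
width: 25.3
```

```bash
python3 -m jog '0 0 4 0 0 0 -1;0 0 8 0 0 0 -1;0 0 12 0 0 0 -1;0 0 16 0 0 0 -1;0 0 20 0 0 0 -1;0 0 24 0 0 0 -1;0 0 27 0 0 0 -1;0 0 27 0 0 0 -1'
python3 - <<'E'
from meas import *
W,e=run('w14')
E
```

```text
clock: 20.62
eef_pos: [615.4, 36.9, 109.0]
tool_rot: [-3.141, 0.0, 1.571]
force: [0.4, 0.2, -1.5]
width: 24.9
eef [615.42  36.9  109.03] [-3.1411  0.      1.5707] 20.625 F [ 0.4  0.2 -1.5] [-0.04 -0.01 -0.  ] 24.9 qd 0.0053
```

View pics/w14.png

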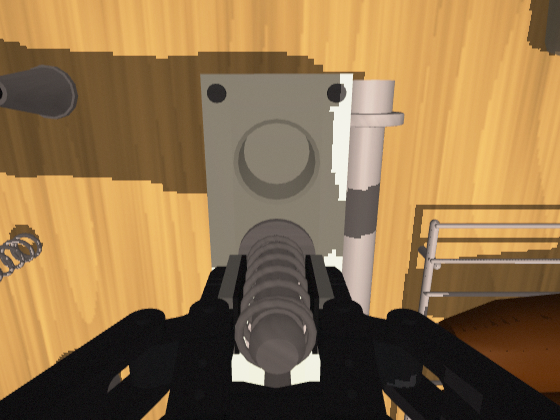

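```bash
python3 -m jog '0 0 2 0 0 0 -1;0 0 3 0 0 0 -1;0 0 4 0 0 0 -1;0 0 4 0 0 0 -1'
```

```text
clock: 21.18
eef_pos: [615.7, 36.9, 105.6]
tool_rot: [3.141, -0.0, 1.571]
force: [-0.7, -0.3, 2.2]
width: 24.9
```

```bash
python3 -m jog '0 0 1 0 0 0 -1;0 0 2 0 0 0 -1;0 0 2 0 0 0 -1'
```

```text
clock: 21.55
eef_pos: [615.7, 36.9, 105.4]
tool_rot: [3.141, -0.0, 1.571]
force: [-5.3, 0.1, 14.7]
width: 25.3
```

```bash
python3 -m jog '0 0 1.5 0 0 0 0;0 0 1 0 0 0 0;0 0 0 0 0 0 0;0 0 -10 0 0 0 0;0 0 -60 0 0 0 0;0 0 -110 0 0 0 0;0 0 -130 0 0 0 0;0 0 -130 0 0 0 0'
python3 - <<'E'
from meas import *
for k in range(3): W,e=run('w15')
print('wide top',ext(W,(616.3,35.8),17,143,151),'stem',ext(W,(616.3,35.8),12,153,165))
print('stem25',ext(W,(616.3,-10.4),15,150,170))
print('narrow',ext(W,(430,3),18,53,65))
E
```

```text
clock: 22.55
eef_pos: [616.9, 37.0, 235.7]
tool_rot: [3.137, -0.0, 1.571]
force: [0.5, 0.2, -0.4]
width: 42.9
eef [616.87  36.96 235.67] [ 3.1370e+00 -4.0000e-04  1.5707e+00] 22.55 F [ 0.5  0.2 -0.4] [-0.    0.01 -0.02] 42.9 qd 0.0474
eef [615.74  36.94 233.89] [ 3.1403e+00 -2.0000e-04  1.5707e+00] 22.6 F [-0.5  0.1  0.1] [-0.04  0.    0.  ] 42.8 qd 0.0315
eef [615.03  36.91 232.75] [-3.1405  0.      1.5707] 22.65 F [-0.3 -0.4  1. ] [ 0.01 -0.02  0.02] 42.7 qd 0.0231
wide top (548, array([616.3,  35.8, 147. ]), array([616.3,  39.2, 147.4]), array([26.8, 27.5,  7.9])) stem (607, array([616. ,  35.5, 157.6]), array([616.2,  37. , 159. ]), array([17.3, 18.3,  9. ]))
stem25 (261, array([616.7, -10.2, 156.2]), array([616.5,  -8.7, 157.9]), array([11.7, 11.9, 10.7]))
narrow (208, array([430.7,   4. ,  56. ]), array([431.5,   4. ,  56.6]), array([20.8, 20.6,  5.9]))
```

View pics/w15.png

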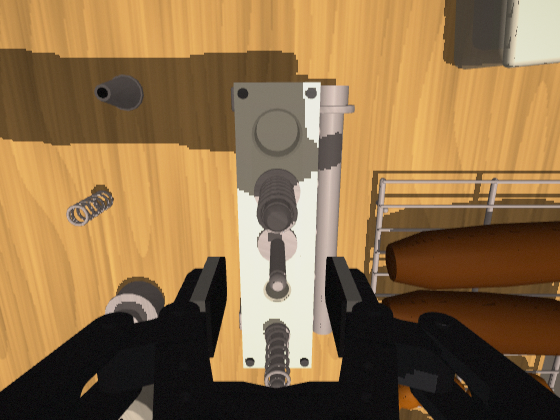

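```bash
python3 -m jog '-32 -185 0 0 0 0 0;-32 -185 0 0 0 0 0;-32 -185 0 0 0 0 0;-32 -185 40 0 0 0 0;-32 -185 90 0 0 0 0;-32 -185 138 0 0 0 0;-32 -185 138 0 0 0 0;-32 -185 138 0 0 0 0'
python3 -m jog '0 0 0 0 0 0 0;0 0 0 0 0 0 0'
python3 - <<'E'
from meas import *
for k in range(2): W,e=run('w16')
print('narrow',ext(W,(430.7,4),18,53,65),ext(W,(430.7,4),18,8,65))
E
```

```text
clock: 23.7
eef_pos: [430.8, 4.9, 95.9]
tool_rot: [3.142, 0.0, 1.571]
force: [0.3, -0.9, 0.3]
width: 42.5
clock: 23.95
eef_pos: [431.6, 5.0, 96.7]
tool_rot: [3.138, -0.0, 1.571]
force: [0.3, 1.0, 0.7]
width: 42.6
eef [431.64   5.03  96.71] [ 3.1385e+00 -3.0000e-04  1.5708e+00] 23.95 F [0.3 1.  0.7] [-0.02  0.   -0.08] 42.6 qd 0.0075
eef [431.42   4.99  96.49] [ 3.1390e+00 -2.0000e-04  1.5708e+00] 24.0 F [-0.1 -0.1 -0.4] [ 0.03 -0.02  0.04] 42.6 qd 0.0087
narrow (535, array([430.8,   4. ,  56. ]), array([430.7,   4.1,  56.6]), array([20.3, 20.5,  5.8])) (1574, array([430.6,   4.1,  35.3]), array([430.6,   5.2,  41.6]), array([20.6, 20.8, 47. ]))
```

View pics/w16.png

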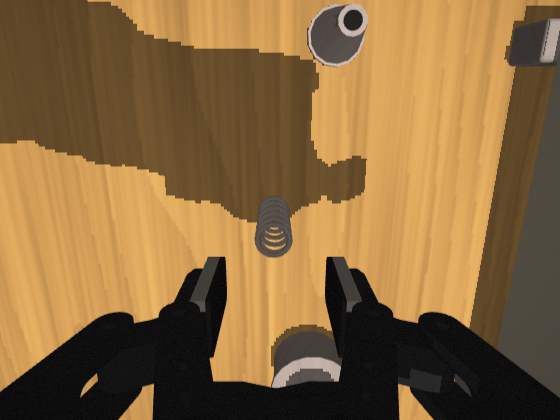

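```bash
python3 -m jog '0 -0.8 20 0 0 0 0;0 -0.8 60 0 0 0 0;0 -0.8 80 0 0 0 0;0 -0.8 80 0 0 0 0;0 -0.8 80 0 0 0 0;0 -0.8 80 0 0 0 -1;0 -0.8 80 0 0 0 -1;0 -0.8 80 0 0 0 -1'
python3 -m jog '0 0 0 0 0 0 -1;0 0 0 0 0 0 -1;0 0 -30 0 0 0 -1;0 0 -80 0 0 0 -1;0 0 -140 0 0 0 -1;0 0 -180 0 0 0 -1;0 0 -180 0 0 0 -1;0 0 -180 0 0 0 -1'
```

```text
clock: 25.05
eef_pos: [430.2, 4.9, 15.8]
tool_rot: [3.141, 0.001, 1.571]
force: [-0.0, -0.8, -0.7]
width: 18.8
clock: 26.05
eef_pos: [429.2, 4.4, 194.9]
tool_rot: [-3.141, 0.001, 1.57]
force: [-0.0, -0.6, 0.4]
width: 18.8
```

```bash
python3 -m jog '-66 186 0 0 0 0 -1;-66 186 0 0 0 0 -1;-66 186 0 0 0 0 -1;-66 186 0 0 0 0 -1;-66 186 0 0 0 0 -1;-66 186 0 0 0 0 -1;-66 186 0 0 0 0 -1;-66 186 0 0 0 0 -1'
python3 - <<'E'
from meas import *
for k in range(3):
  W,e=run('w17')
  print('ring bot',ext(W,e[:2]+[0.3,-1.2],12.5,e[2]-18,e[2]-10),'top',ext(W,e[:2]+[0.3,-1.2],12.5,e[2]+35,e[2]+44))
  print('stem25',ext(W,(616.3,-10.4),12,150,170),ext(W,(616.3,-10.4),12,157,165))
E
```

```text
clock: 27.05
eef_pos: [615.3, -60.9, 195.7]
tool_rot: [3.141, 0.0, 1.571]
force: [0.6, 0.2, 1.2]
width: 18.7
eef [615.33 -60.88 195.67] [3.1415e+00 4.0000e-04 1.5714e+00] 27.05 F [0.6 0.2 1.2] [-0.03  0.02  0.03] 18.7 qd 0.0094
ring bot (310, array([615.7, -60.1, 183.5]), array([617. , -56.4, 184.2]), array([20.3, 18.5,  4.4])) top (2091, array([615.7, -61.3, 235.2]), array([615.6, -62. , 235.6]), array([22.1, 21.1,  9. ]))
stem25 (460, array([616.6, -10.8, 156.2]), array([616.5, -10.1, 158.6]), array([11.6, 12.3, 12.3])) (376, array([616.4, -10.5, 159.7]), array([616.5, -10.3, 159.2]), array([11. , 11. ,  5.3]))
eef [615.46 -61.   195.66] [3.1414e+00 4.0000e-04 1.5712e+00] 27.1 F [ 0.3 -0.3 -1.4] [ 0.01  0.05 -0.03] 18.4 qd 0.0067
ring bot (318, array([615.8, -60.4, 183.4]), array([617.1, -56.5, 184.1]), array([20.4, 18.3,  4.5])) top (2065, array([615.9, -61.5, 235.1]), array([615.7, -62.1, 235.6]), array([22.1, 21.1,  8.9]))
stem25 (459, array([616.3, -10.5, 156.9]), array([616.5, -10.2, 158.7]), array([11.6, 11.6,  9.8])) (376, array([616.5, -10.6, 159.4]), array([616.5, -10.4, 159.3]), array([11. , 11. ,  4.8]))
eef [615.61 -61.03 195.64] [3.1413e+00 3.0000e-04 1.5710e+00] 27.15 F [ 0.1  0.3 -0.1] [ 0.02  0.01 -0.02] 18.6 qd 0.0064
ring bot (314, array([616. , -60.2, 183.3]), array([617.1, -56.4, 184.1]), array([20.3, 18.6,  4.6])) top (2073, array([616. , -61.5, 235.1]), array([615.9, -62.2, 235.6]), array([22.1, 21.5,  9. ]))
stem25 (457, array([616.5, -10.5, 156.6]), array([616.5, -10.2, 158.7]), array([11.6, 11.6, 11.1])) (369, array([616.2, -10.4, 159.6]), array([616.4, -10.3, 159.3]), array([11. , 11.4,  5.2]))
```

View pics/w17.png

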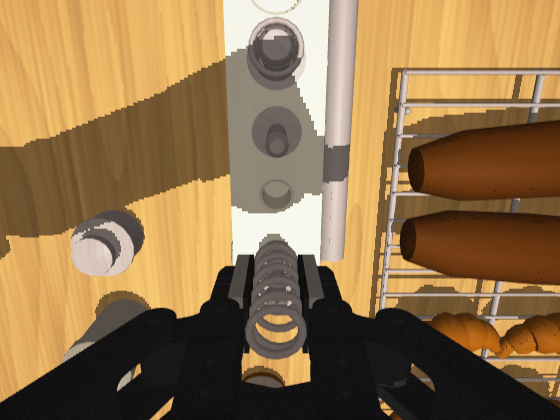

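```bash
python3 -m jog '30 0.3 0 0 0 0 -1;51 0.3 0 0 0 0 -1;51 0.3 0 0 0 0 -1;51 0.3 0 0 0 0 -1;51 0.3 6 0 0 0 -1;51 0.3 6 0 0 0 -1;51 0.3 6 0 0 0 -1;51 0.3 6 0 0 0 -1'
python3 - <<'E'
from meas import *
for k in range(3):
  W,e=run('w18')
  print('ring bot',ext(W,e[:2]+[0.3,-1.2],12.5,e[2]-18,e[2]-10))
  for a in ((-18,-10,10.25),): print(arc(W,e,*a))
  print('stem',arc(W,e,-42,-36,6),ext(W,(616.4,-10.4),9,e[2]-45,e[2]-36))
E
```

```text
clock: 28.2
eef_pos: [616.2, -10.2, 189.4]
tool_rot: [3.141, -0.0, 1.571]
force: [0.3, 0.3, -0.5]
width: 18.8
eef [616.17 -10.18 189.38] [ 3.1414e+00 -1.0000e-04  1.5706e+00] 28.2 F [ 0.3  0.3 -0.5] [-0.04  0.05 -0.04] 18.8 qd 0.0019
ring bot (316, array([616.5,  -9.6, 177.2]), array([617.8,  -5.6, 177.8]), array([20.3, 18.4,  4.3]))
(array([616.55, -10.55]), np.float64(0.13), 'xmid', np.float64(616.54), np.float64(20.3), np.float64(177.8))
stem (array([616.28, -10.51]), np.float64(0.12), 'xmid', np.float64(616.54), np.float64(11.5), np.float64(149.1)) (126, array([616.5,  -7.3, 148.9]), array([616.7,  -6.3, 148. ]), array([11.6,  5.4,  9. ]))
eef [616.22 -10.14 189.41] [ 3.1413e+00 -1.0000e-04  1.5706e+00] 28.25 F [-0.6  0.8 -0.3] [0.03 0.03 0.02] 18.6 qd 0.0019
ring bot (315, array([616.6,  -9.5, 177.2]), array([617.9,  -5.7, 177.9]), array([20.3, 18.5,  4.4]))
(array([616.56, -10.51]), np.float64(0.13), 'xmid', np.float64(616.59), np.float64(20.3), np.float64(177.9))
stem (array([616.39, -10.5 ]), np.float64(0.14), 'xmid', np.float64(616.58), np.float64(11.5), np.float64(149.2)) (124, array([616.6,  -7.6, 148.9]), array([616.6,  -6.3, 148. ]), array([11.6,  6.2,  8.9]))
eef [616.16 -10.11 189.4 ] [ 3.1414 -0.      1.5707] 28.3 F [ 0.  -0.2 -0.4] [-0.01 -0.02  0.  ] 18.7 qd 0.001
ring bot (315, array([616.5,  -9.5, 177.3]), array([617.9,  -5.6, 177.9]), array([20.3, 18.8,  4.2]))
(array([616.37, -10.39]), np.float64(0.09), 'xmid', np.float64(616.54), np.float64(20.3), np.float64(177.9))
stem (array([616.45, -10.49]), np.float64(0.14), 'xmid', np.float64(616.53), np.float64(11.5), np.float64(149.4)) (128, array([616.5,  -7.4, 148.9]), array([616.5,  -6.3, 148. ]), array([11.6,  5.6,  8.9]))
```

View pics/w18.png

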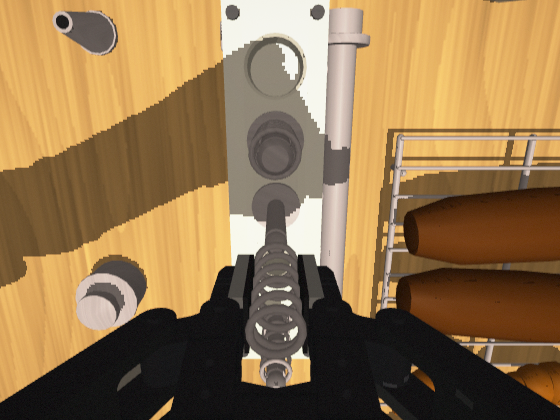

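Ring and stem now agree to about 0.2 mm. I descend.

```bash
python3 -m jog '0 0 4 0 0 0 -1;0 0 8 0 0 0 -1;0 0 11 0 0 0 -1;0 0 14 0 0 0 -1;0 0 17 0 0 0 -1;0 0 20 0 0 0 -1;0 0 23 0 0 0 -1;0 0 26 0 0 0 -1'
```

```text
clock: 29.35
eef_pos: [616.1, -10.1, 163.1]
tool_rot: [3.142, -0.0, 1.571]
force: [0.7, -0.6, -0.5]
width: 18.8
```

```bash
python3 -m jog '0 0 4 0 0 0 -1;0 0 8 0 0 0 -1;0 0 12 0 0 0 -1;0 0 16 0 0 0 -1;0 0 20 0 0 0 -1;0 0 24 0 0 0 -1;0 0 28 0 0 0 -1;0 0 28 0 0 0 -1'
```

```text
clock: 30.35
eef_pos: [615.9, -10.1, 134.9]
tool_rot: [-3.141, -0.0, 1.571]
force: [-0.3, 0.9, -0.6]
width: 18.4
```

```bash
python3 -m jog '0 0 4 0 0 0 -1;0 0 8 0 0 0 -1;0 0 12 0 0 0 -1;0 0 16 0 0 0 -1;0 0 20 0 0 0 -1;0 0 24 0 0 0 -1;0 0 27 0 0 0 -1;0 0 27 0 0 0 -1'
python3 - <<'E'
from meas import *
W,e=run('w19')
E
```

```text
clock: 31.35
eef_pos: [616.0, -10.1, 108.0]
tool_rot: [-3.141, -0.0, 1.571]
force: [0.5, 0.3, 0.0]
width: 18.3
eef [615.97 -10.08 108.04] [-3.1412 -0.      1.5708] 31.35 F [0.5 0.3 0. ] [-0.02  0.07 -0.03] 18.3 qd 0.0052
```

View pics/w19.png

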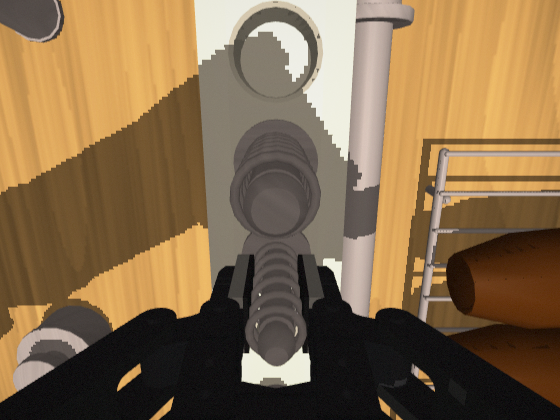

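```bash
python3 -m jog '0 0 2 0 0 0 -1;0 0 3 0 0 0 -1;0 0 4 0 0 0 -1;0 0 5 0 0 0 -1;0 0 5 0 0 0 -1'
```

```text
clock: 32.02
eef_pos: [616.2, -10.0, 104.5]
tool_rot: [3.141, 0.001, 1.571]
force: [-2.8, -0.0, 8.1]
width: 18.3
```

```bash
python3 -m jog '0 0 1 0 0 0 0;0 0 -0.5 0 0 0 0;0 0 -0.5 0 0 0 0;0 0 -10 0 0 0 0;0 0 -60 0 0 0 0;0 0 -110 0 0 0 0;-60 -60 -130 0 0 0 0;-60 -60 -130 0 0 0 0'
python3 -m jog '0 0 0 0 0 0 0;0 0 0 0 0 0 0;0 0 0 0 0 0 0'
python3 - <<'E'
from meas import *
W,e=run('w20')
print('wide top',ext(W,(616.3,35.8),17,143,152),'stem',ext(W,(616.3,35.8),12,153,165))
print('nar top',ext(W,(616.3,-10.4),13,141,150),'stem25',ext(W,(616.3,-10.4),9,152,165))
for n in('side','scene'):
  d=cam(n);W2=world(d);save(d,n+'20c',(270,130,400,250) if n=='side' else (230,180,360,280),5)
  print(n,'wide',ext(W2,(616.3,35.8),17,143,152),'nar',ext(W2,(616.3,-10.4),13,141,150),'st25',ext(W2,(616.3,-10.4),9,155,165))
E
```

```text
clock: 33.02
eef_pos: [554.6, -72.6, 234.9]
tool_rot: [3.141, 0.003, 1.569]
force: [0.5, -0.2, 0.0]
width: 42.3
clock: 33.4
eef_pos: [556.7, -68.7, 233.2]
tool_rot: [3.141, -0.001, 1.572]
force: [-0.4, -0.2, -0.7]
width: 42.7
eef [556.74 -68.73 233.2 ] [ 3.1413e+00 -1.1000e-03  1.5724e+00] 33.4 F [-0.4 -0.2 -0.7] [-0.04 -0.01 -0.04] 42.7 qd 0.0047
wide top (798, array([615.7,  35.7, 146.7]), array([613.9,  35.1, 147.7]), array([27. , 27.2,  7. ])) stem (921, array([615.9,  35.4, 158.1]), array([615. ,  35.1, 159.1]), array([17.6, 17.6,  9.8]))
nar top (466, array([616.5, -11.1, 145.4]), array([615. , -10.3, 145.8]), array([20.2, 20.3,  8.4])) stem25 (349, array([616.3, -10.5, 157.2]), array([615.4, -10.4, 158.4]), array([11.6, 11.6,  9.6]))
side wide (28, array([613.9,  34.4, 146.5]), array([611.9,  31.5, 146.9]), array([25.2, 25. ,  6.9])) nar (26, array([614.3, -10.7, 145.2]), array([614.7, -14.7, 145.4]), array([18.5, 22.1,  7.9])) st25 (9, array([615.4, -13.2, 158.4]), array([614.3, -13.3, 158. ]), array([7.8, 9.9, 6.7]))
scene wide (20, array([617. ,  33. , 147.5]), array([619.5,  30.4, 147.6]), array([24.3, 22.6,  8.8])) nar (15, array([617.6, -14.7, 145.5]), array([618.4, -14. , 145.6]), array([17.5, 13.2,  6.6])) st25 (7, array([617.2, -15.1, 158.7]), array([617.4, -13.9, 158.2]), array([11.6,  7.3,  4. ]))
```

View pics/w20.png

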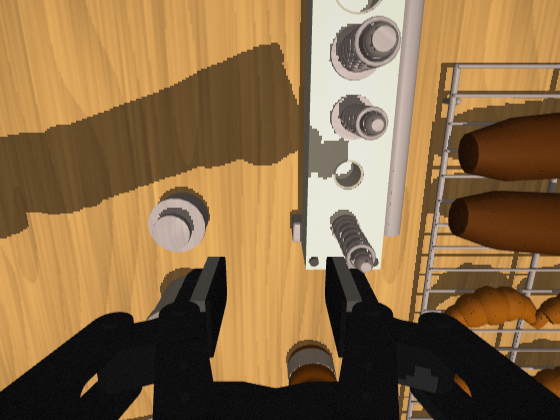

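View pics/side20c.png

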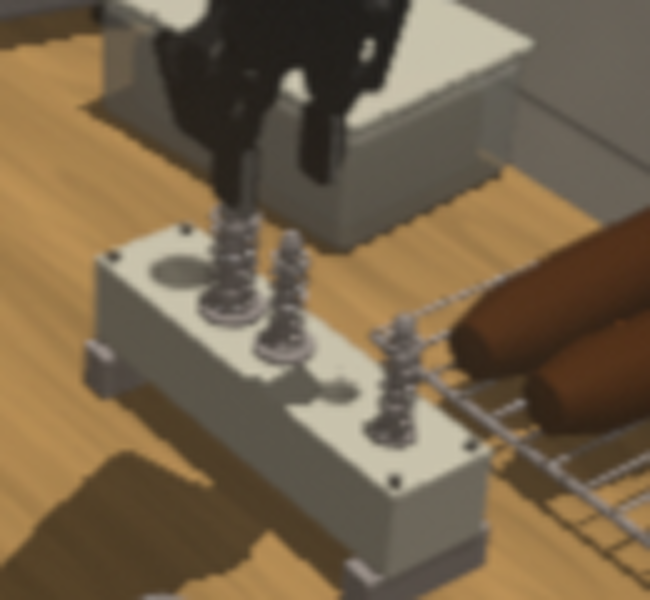

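```bash
python3 - <<'E'
from meas import *
W,e=run('w21'); P=W.reshape(-1,3)
def pk(c,r,za,zb):
    d=np.hypot(P[:,0]-c[0],P[:,1]-c[1]);q=P[(d<r)&(P[:,2]>za)&(P[:,2]<zb),2];h,b=np.histogram(q,np.arange(za,zb,.5));return b[h.argmax()],h.max(),np.percentile(q,95).round(1)
print('stem30 top',pk((616,35.5),8,150,170),'stem25 top',pk((616.4,-10.5),3.4,150,170))
print('collars',pk((616,35.5),20,86,96),pk((616.4,-10.5),18,86,96),'face',pk((617,-35),40,80,87.4))
print('spr tops',pk((616,35.5),14.5,138,153),pk((616.4,-10.5),11,138,153))
for n,c in dict(nozzle=(467,117),cutter=(456,-122)).items(): print(n,ext(W,c,45,8,100))
d=cam('side');W2=world(d)
m=(W2[...,2]>8)&(W2[...,2]<130)
nn,l,st,c=cv2.connectedComponentsWithStats(m.astype(np.uint8))
for i in range(1,nn):
    if 40<st[i,4]<1500: 
        Q=W2[l==i]; print(c[i].round(),np.nanmin(Q,0).round(),np.nanmax(Q,0).round())
E
```

```text
eef [556.4  -69.17 233.01] [-3.1413e+00 -7.0000e-04  1.5720e+00] 33.55 F [ 0.   1.1 -0.1] [-0.04 -0.04 -0.01] 42.6 qd 0.0033
stem30 top (np.float64(160.0), np.int64(163), np.float64(161.3)) stem25 top (np.float64(160.0), np.int64(29), np.float64(161.4))
collars (np.float64(90.0), np.int64(188), np.float64(94.1)) (np.float64(90.0), np.int64(182), np.float64(92.9)) face (np.float64(86.0), np.int64(1324), np.float64(87.1))
spr tops (np.float64(147.5), np.int64(175), np.float64(149.1)) (np.float64(146.0), np.int64(100), np.float64(148.2))
nozzle 0
cutter (2679, array([ 457.2, -120.4,   33.2]), array([ 461.6, -114.7,   40.3]), array([57.5, 56.7, 50.3]))
[94. 30.] [ 461. 1808.    8.] [ 698. 1861.  130.]
[350. 155.] [770. 126.   8.] [942. 240. 107.]
[ 29. 163.] [-46. 551.   8.] [ 90. 788.  76.]
[125. 165.] [229. 560.   8.] [267. 577.  55.]
[169. 172.] [271. 303.   8.] [454. 565. 101.]
[255. 172.] [555. 275.   8.] [616. 332.  25.]
[256. 213.] [453.  97.   8.] [480. 121.  55.]
[302. 261.] [ 428. -152.    8.] [486. -95.  61.]
[327. 281.] [ 424. -256.    8.] [ 484. -195.   87.]
[399. 280.] [ 569. -343.    8.] [ 624. -289.   82.]
[359. 313.] [ 426. -365.    8.] [ 474. -318.   68.]
[377. 380.] [ 351. -535.    8.] [ 434. -399.   25.]
```

Everything is seated: both stem tops and both collars read the same height, and the spring tops are about 57 mm above their collars. The bystanders that showed up as separate shapes have not moved. I hand the job in.

```bash
python3 -c "
from cell import ctrl
print(ctrl.finish_job())"
```

```text
the job is handed in; nothing more can be done
None
```

The dosing head is back together and the job is handed in, at about 33.6 s on the clock. The plunger went into the 25 mm cylinder, the wide spring onto the thick stem and the narrow spring onto the plunger's stem. None of them met noticeable resistance on the way down, so no twisting was needed. I pressed each one down until the wrist felt contact (8 to 15 N), then let go and moved clear.

**Last checks, wrist camera:**
- **Heights:** the plunger's stem top and collar read the same height as those of the fixed thick stem, about 160 and 90 mm. The camera reads about 1 mm high.
- **Springs:** the tops stand about 57.5 mm (wide) and 56 mm (narrow) above their collars, as they should. Each is centred on its stem to within about 0.7 mm.
- **Bystanders:** the side camera shows all of them within about 2 mm of their start, except the brush. It merged with a yellow copy in that view, so I could not measure it separately; the arm never worked next to it.

**Disagreement:** the scene and side cameras place the parts 1 to 5 mm away from where the wrist camera does. They see only a few pixels of each part and their calibration is good to about 2 mm, so I relied on the wrist camera.

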